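Shut off the bench air line inside its valve box

TASK

Shut off the air to this bench: push the metal cover of the grey valve box all the way aside along its track, so that the well under it is fully open, then push the red valve handle a quarter turn clockwise until it is fully shut. This is all done by pushing: do not lift or tip anything, and leave the blue handle and the eyepieces and jar around the box as they are, and the cover slid aside.

Things in the scene. Friction and masses are not known exactly. Their poses are not given: they have to be found in the camera images.
- box: Grey fixed valve box, 200 (x) x 540 (y) x 79 mm high; origin at the centre of its underside, on the work surface. In its frame: an open well (x -80..80, y -240..-10, floor z 8, rim z 70 mm) holds two valves; the +y half is a solid deck at z 70. A border around the top (to z 79, inner faces at x +-95, y +-257 mm) guides the cover and stops it at both ends.
- cover: Loose aluminium plate 185 (x) x 250 (y) x 5 mm, 0.3 to 0.56 kg, lying on the box at z 70 mm; origin at the centre of its underside, axes as the box's. It first hides the well (centre at y about -125 mm in the box frame) and slides along the box's +y onto the deck, to a stop at y about +132 mm; from +115 mm on the whole well is open. Sliding takes 1 to 4 N.
- cover_rib (a point): Middle of the top of the black rib on the cover, 25 mm above the cover's origin (z 95 mm). The rib runs along the cover's x: 100 mm long, 12 mm thick (y), 20 mm tall above the plate. Push against its side.
- red_valve: Fixed brass ball valve standing inside the box; this body's origin lies on the handle's turning axis, at work-surface height (z = 0). It has the red handle. The two valves stand at x +30 mm, y -180 and y -85 mm in the box frame; which of the two places is red varies. Same yaw as the box.
- blue_valve: Fixed brass ball valve standing inside the box; this body's origin lies on the handle's turning axis, at work-surface height (z = 0). It has the blue handle, which must be left alone. Otherwise the same as the red valve.
- red_pivot (a point): Point on the red handle's turning axis, at the height of the lever's top face (z 61 mm).
- red_tip (a point): Free end of the red lever, middle of its top face (z 61 mm), 50 mm from the axis. The lever is a bar 12 mm wide and 14 mm tall (z 47 to 61 mm) with a round hub of radius 12 mm at the axis.
- red_handle (a joint): Angle of the red handle, rad: 0 = fully open, lever pointing to the box's -x; grows clockwise seen from above to a hard stop at 1.57 = fully shut, lever pointing to the box's +y. Starts at 0 to 0.25. Stays where it is left; friction about 0.12 N m (3 N at 40 mm).
- blue_tip (a point): Free end of the blue lever, middle of its top face; the same shape as the red one.
- blue_handle (a joint): Angle of the blue handle, rad; same meaning as for the red one. Starts at 0 to 0.25 and must stay so.
- eyepiece_a: Loose black eyepiece standing beside the box's -x side, 38 mm in diameter, 46 mm tall; origin at the centre of its underside.
- eyepiece_b: Second eyepiece, the same as the first.
- bottle: Loose clear jar with a red cap, 54 mm in diameter, 100 mm tall, beyond the box's +x side; origin at the centre of its underside.

How it is judged:
By the outcome, as a careful person would: the job done as asked, in the order asked, and still so for the second after the job is handed in, with the robot touching nothing.
It also fails if it takes over 56 s, if anything falls off the work surface, if the arm or the gripper's body presses on something with over 40 N, if the wrist force passes 120 N, or if a joint passes its speed limit or range.

ROBOT

A 6-joint arm with a two-finger parallel gripper is mounted at the origin on the work surface. World frame = base frame: x ahead of the robot, y to its left, z up, the work surface at z = 0. Lengths are in mm, angles in rad, forces in N, time in s.
With the tool pointing down it reaches from about 275 to 825 mm from the base axis. Payload 4.9 kg.
Tool frame: the origin (TCP) lies at the very end of the fingers, on their centre line; the grasp point (between the pads) lies 19 mm behind it; z points along the fingers, y is the direction in which the jaws open and shut (so a half turn about z gives the same grasp; the last joint's range is limited). The gripper opens to 85 mm and grips with 20 to 120 N. Pads are 22 mm wide; open, the fingers measure 114 mm over their backs; the gripper's body (76 mm by 85 mm) begins 54 mm behind the grasp point. The pads swing forward as they close: fully open they stand 13 mm farther back than shut.
Start: joints at [-1.288, 0.326, -0.193, 1.052, 0, 1.437], TCP at [222.673, -502.927, 231.281] pointing down, gripper open.
Joint ranges: [-2.65, 2.65], [-0.97, 1.79], [-1.3, 1.35], [-1.93, 2.1], [-1.47, 1.37], [-3.14, 3.14]. Speed limits (rad/s): [2.57, 2.57, 3.14, 3.14, 3.14, 3.14].

INTERFACE

Orientations are given as [roll, pitch, yaw] about the fixed x, y, z axes, in that order (R = Rz(yaw) Ry(pitch) Rx(roll)).
In Python, from bench import bot, solve_ik, imaging gives the robot as it stands. Calls block until the motion is done:
- bot.move_ptp(position, orientation): joint-space move of the TCP to a pose.
- bot.movel(position, rot=None, max_speed=150, threshold=None): straight line of the TCP; rot=None keeps the orientation; max_speed is the mean speed in mm/s. With threshold (N) it stops when the force on the tool has changed by that much, and returns True; else False.
- bot.move_j(angles): joint-space move.
- bot.grip(opening, effort=None): opening from 0.0 (shut) to 1.0 (fully open); effort is the grip in N (None keeps the last); returns when the fingers have stopped.
- bot.dwell(seconds).
- solve_ik(position, orientation): joint angles nearest the present ones, or None.
- bot.get_state(): the state.
- imaging.capture(name): name is "side" or "top"; returns the picture (420x560x3 uint8, blue, green, red); there is no depth.
- imaging.camera_model(name): a dict with "K" (3x3 intrinsics, pixels), "k1" (the pictures are not rectified: a ray, as slopes to the right and down, at radius r is drawn at 1 + k1 r^2 times it, then the intrinsics apply), "position" and "rotation" of the camera in the world. Camera axes: x right, y up, looking along -z (the intrinsics and any distortion apply to the point x, -y, -z); pixel columns grow to the right and rows downward; lengths in mm; the calibration is good to about 2 mm. A picture is of the moment at which its call begins. camera_model takes no time and is no camera call.
A pose or a line that the arm cannot do raises bot.IKError and nothing moves.
- bot.sign_off(): hands the job in, once; it reports no verdict.
The state is a dict: "t": time; "qpos": joint angles; "joint_velocities": joint speeds; "effort": joint torques, N m; "tcp_pos": TCP position; "orientation": TCP orientation; "contact_force": force on the tool from outside, world axes, zero at the start; "wrist_torque": the same for the moment, N m; "opening": opening from 0.0 (shut) to 1.0 (fully open).
Only numpy, scipy, OpenCV 4.12 (cv2) and the standard library are available. Lean on these libraries where they do the work, as an engineer would, in place of code of your own. Each camera call takes 0.05 s, during which the arm holds its last target.

## Working session

There is one attempt and no reset: what is moved stays moved. The work goes in short steps, each a Python script; the robot and the scene stay as the last script left them, time stands still between calls to the robot, and variables do not carry over. Pictures are saved under pics/ and viewed, and the job is handed in when it is done.

```bash
mkdir -p pics; ls; python3 - <<'E'
from bench import bot, imaging
import cv2
for n in("side","top"):
    cv2.imwrite(f"pics/{n}0.png",imaging.capture(n)); print(n,imaging.camera_model(n))
print(bot.get_state())
E
```

```text
pics
side {'K': array([[389.20295435,   0.        , 284.7614601 ],
       [  0.        , 389.20295435, 207.08636295],
       [  0.        ,   0.        ,   1.        ]]), 'k1': -0.052015878415714076, 'position': array([435.28192574, 606.65421635, 485.75811345]), 'rotation': array([ 0.99951121,  0.00433189, -2.89856956])}
top {'K': array([[436.67062204,   0.        , 277.03156929],
       [  0.        , 436.67062204, 206.17439043],
       [  0.        ,   0.        ,   1.        ]]), 'k1': -0.06743033905582681, 'position': array([421.37825185,  -9.11711373, 884.16403931]), 'rotation': array([ 0.15895223,  0.02197287, -1.5923504 ])}
{'t': 0.1, 'qpos': array([-1.28820374e+00,  3.26871100e-01, -1.93463882e-01,  1.05201752e+00,
       -5.62362572e-06,  1.43661581e+00]), 'joint_velocities': array([-0.00029979, -0.0004917 ,  0.00313176,  0.00029513, -0.00127994,
        0.00049071]), 'effort': array([ 3.19759592e-04, -4.44240332e+01,  2.63037908e+01,  7.90339080e-03,
       -1.78674304e-04,  6.02034135e-06]), 'tcp_pos': array([ 222.51965198, -502.41032745,  230.58701184]), 'orientation': array([-3.14004971e+00, -2.02609771e-04,  4.16772958e-01]), 'contact_force': array([ 0.53035614, -0.30867383,  0.30158658]), 'wrist_torque': array([ 0.0167736 , -0.01433682, -0.01777584]), 'opening': 1.0012251273280524}
```

View pics/top0.png

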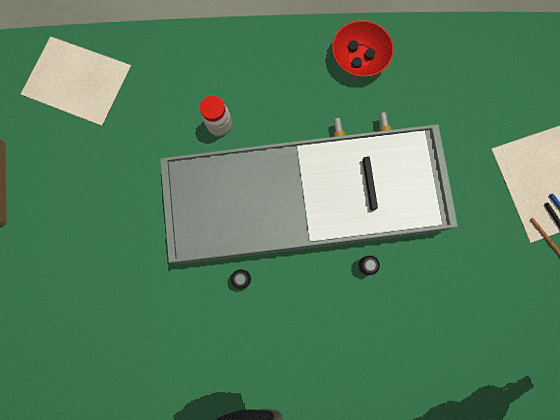

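View pics/side0.png

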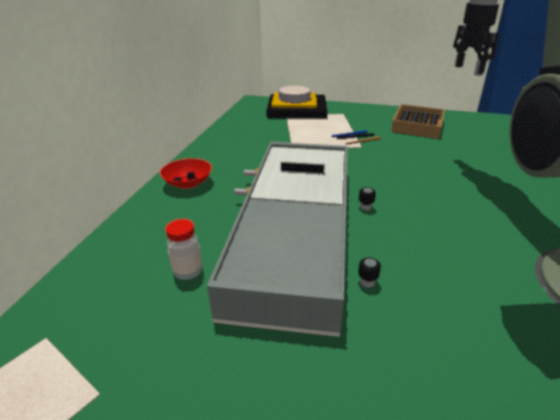

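The top view shows the box across the middle, with its corners near (162,158), (438,125), (456,226) and (170,264). The cover is at the right, with the rib from (366,157) to (374,209). The side view agrees. I'll enlarge the top view to read the corners.

```bash
cat > h.py <<'E'
import numpy as np, cv2
from scipy.spatial.transform import Rotation as Ro
from bench import imaging
def cam(n):
    m=imaging.camera_model(n); return m['K'],m['k1'],np.array(m['position']),Ro.from_euler('xyz',m['rotation']).as_matrix()
def proj(n,P):
    K,k1,p,R=cam(n); c=(np.atleast_2d(P)-p)@R
    s=np.c_[c[:,0],-c[:,1]]/(-c[:,2:3]); s=s*(1+k1*(s**2).sum(1,keepdims=True))
    return s*K[0,0]+K[:2,2]
def back(n,uv,z):
    K,k1,p,R=cam(n); out=[]
    for q in np.atleast_2d(uv):
        d=(q-K[:2,2])/K[0,0]; s=d.copy()
        for _ in range(20): s=d/(1+k1*(s@s))
        r=R@np.array([s[0],-s[1],-1]); out.append((p+r*(z-p[2])/r[2])[:2])
    return np.array(out)
def b2w(b,P):
    P=np.atleast_2d(np.array(P,float)); c,s=np.cos(b[2]),np.sin(b[2])
    return np.c_[b[0]+c*P[:,0]-s*P[:,1], b[1]+s*P[:,0]+c*P[:,1], P[:,2]]
E
python3 - <<'E'
from h import *
im=cv2.imread('pics/top0.png')
for i,(x,y) in enumerate([(150,140),(410,105),(410,200),(140,220)]):
    c=cv2.resize(im[y:y+60,x:x+70],None,fx=5,fy=5,interpolation=cv2.INTER_CUBIC)
    for k in range(0,70,10): cv2.putText(c,str(x+k),(k*5,8),0,.3,(0,255,255)); cv2.line(c,(k*5,0),(k*5,300),(0,255,255),1) if 0 else None
    for k in range(0,60,10): cv2.putText(c,str(y+k),(0,k*5+4),0,.3,(0,255,255))
    globals()['c%d'%i]=c
cv2.imwrite('pics/corn.png',np.vstack([np.hstack([c0,c1]),np.hstack([c3,c2])]))
print(back('top',[(162,158),(438,125),(456,226),(170,264)],79))
print(back('top',[(366,157),(374,209)],95))
E
```

```text
[[ 650.22511127  225.05846903]
 [ 701.85295133 -308.65649671]
 [ 505.16565668 -326.12001142]
 [ 447.56493749  205.95698845]]
[[ 636.85251545 -162.2225278 ]
 [ 538.59515572 -171.43978479]]
```

View pics/corn.png

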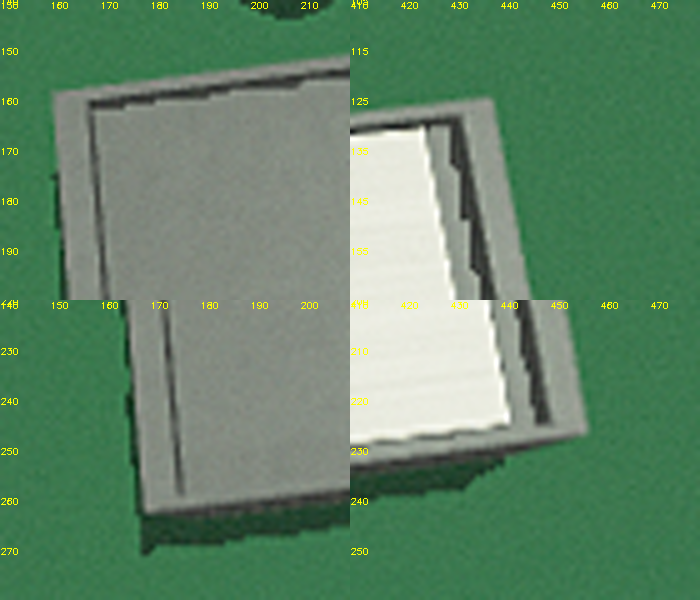

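```bash
python3 - <<'E'
from h import *
from scipy.optimize import least_squares
uv=np.array([(160.6,158.2),(438.4,124.6),(457.4,226.6),(168.8,262.6)])
L=np.array([(100,270,79),(100,-270,79),(-100,-270,79),(-100,270,79)])
r=least_squares(lambda b:(proj('top',b2w(b,L))-uv).ravel(),[570,-50,.09]); b=r.x
print(b,r.fun.round(1))
np.save('b.npy',b)
rib=back('top',[(366,157),(374,209)],95); d=rib.mean(0)-b[:2]
c,s=np.cos(b[2]),np.sin(b[2]); print('rib in box',c*d[0]+s*d[1],-s*d[0]+c*d[1])
print('side corners',proj('side',b2w(b,L)))
print('rib start/end',b2w(b,[(0,-125,95),(0,132,95)]))
print('ep',back('top',[(369.5,265),(240,279)],46),'cap',back('top',[(212,105)],100))
E
```

```text
[ 5.76678962e+02 -5.05325030e+01  9.86571894e-02] [-0.1  0.2 -0.1 -0.1  0.2  0.1 -0.  -0.2]
rib in box -0.4639289440085559 -116.82102019623979
side corners [[206.85359792 285.56359778]
 [270.52262349 141.21772761]
 [347.20942555 145.43664396]
 [343.2998621  299.59454917]]
rib start/end [[ 588.99111541 -174.92466867   95.        ]
 [ 563.67732862   80.825624     95.        ]]
ep [[ 438.40671121 -167.06612122]
 [ 417.67785962   79.84219843]] cap [[745.83124715 125.14182695]]
```

Box pose fits to 0.2 px. The rib is at box y of about -117 mm. Next I'll shut the gripper and push the cover.

```bash
python3 - <<'E'
from h import *
from bench import bot, solve_ik
b=np.load('b.npy')
W=lambda x,y,z:b2w(b,(x,y,z))[0]
for y in (b[2]+np.pi/2,b[2]-np.pi/2,b[2]):
    q=[solve_ik(W(*p),[np.pi,0,y]) for p in((0,-155,160),(0,-155,82),(0,125,82),(0,-200,48),(10,-40,48))]
    print(y,[None if a is None else np.round(a,2) for a in q])
E
```

```text
1.6694535161488626 [array([-0.45,  0.52, -0.08,  0.97,  0.  ,  1.02]), array([-0.45,  0.59, -0.17,  0.8 ,  0.  ,  1.02]), array([ 0.  ,  0.5 , -0.34,  0.73,  0.  ,  1.47]), array([-0.51,  0.66, -0.14,  0.77,  0.  ,  0.96]), array([-0.27,  0.59, -0.29,  0.69,  0.  ,  1.2 ])]
-1.4721391374409305 [array([-0.45,  0.52, -0.08,  0.97,  0.  , -2.12]), array([-0.45,  0.59, -0.17,  0.8 ,  0.  , -2.12]), array([ 0.  ,  0.5 , -0.34,  0.73,  0.  , -1.67]), array([-0.51,  0.66, -0.14,  0.77,  0.  , -2.18]), array([-0.27,  0.59, -0.29,  0.69,  0.  , -1.94])]
0.09865718935396613 [array([-0.45,  0.52, -0.08,  0.97,  0.  ,  2.59]), array([-0.45,  0.59, -0.17,  0.8 ,  0.  ,  2.59]), array([ 0.  ,  0.5 , -0.34,  0.73,  0.  ,  3.04]), array([-0.51,  0.66, -0.14,  0.77,  0.  ,  2.53]), array([-0.27,  0.59, -0.29,  0.69,  0.  ,  2.77])]
```

```bash
python3 - <<'E'
from h import *
from bench import bot, imaging
b=np.load('b.npy'); W=lambda x,y,z:b2w(b,(x,y,z))[0]
rpy=[np.pi,0,b[2]+np.pi/2]
def loc(s):
    d=np.array(s['tcp_pos'])[:2]-b[:2]; c,n=np.cos(b[2]),np.sin(b[2]); return np.round([c*d[0]+n*d[1],-n*d[0]+c*d[1],s['tcp_pos'][2]],1)
bot.grip(0.0,40)
bot.move_ptp(W(0,-155,160),rpy)
bot.movel(W(0,-155,82),max_speed=100,threshold=10)
s=bot.get_state();print(s['t'],loc(s),s['contact_force'],s['opening'])
print(bot.movel(W(0,80,82),max_speed=60,threshold=14))
s=bot.get_state();print(s['t'],loc(s),s['contact_force'])
cv2.imwrite('pics/top1.png',imaging.capture('top'))
E
```

```text
3.55 [   0.5 -155.3   82.6] [ 0.45306141 -0.18425146  0.36015525] 0.0022958643271103734
False
7.6167 [ 0.  79.9 82. ] [ 0.74224506 -2.39114281 -0.92758787]
```

View pics/top1.png

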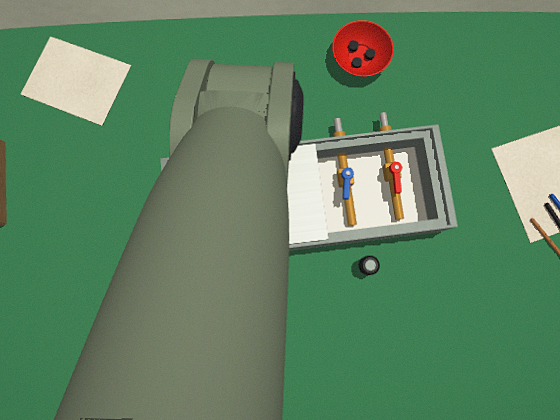

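The cover is moving with 2.5 N of resistance. The red valve is the one at box y -180 (hub about (396,166)) and blue is at -85. I'll push on to the stop.

```bash
cat >> h.py <<'E'
def loc(b,s):
    d=np.array(s['tcp_pos'])[:2]-b[:2]; c,n=np.cos(b[2]),np.sin(b[2]); return np.round([c*d[0]+n*d[1],-n*d[0]+c*d[1],s['tcp_pos'][2]],1)
E
python3 - <<'E'
from h import *
from bench import bot, imaging
b=np.load('b.npy'); W=lambda x,y,z:b2w(b,(x,y,z))[0]
rpy=[np.pi,0,b[2]+np.pi/2]
print(bot.movel(W(0,125,82),max_speed=25,threshold=8))
s=bot.get_state();print(s['t'],loc(b,s),s['contact_force'])
y=loc(b,s)[1]
bot.movel(W(0,y-15,82),max_speed=60)
bot.movel(W(0,y-15,150),max_speed=120)
bot.movel(W(-5,-214,150),max_speed=180)
s=bot.get_state();print(s['t'],loc(b,s),s['contact_force'])
for n in('top','side'): cv2.imwrite(f'pics/{n}2.png',imaging.capture(n))
E
```

```text
True
9.0083 [  0.  115.5  81.7] [ 0.79312518 -0.66955152  0.70332652]
12.0167 [  -4.8 -213.   150. ] [-0.04124723  0.7059957   0.24150249]
```

View pics/top2.png

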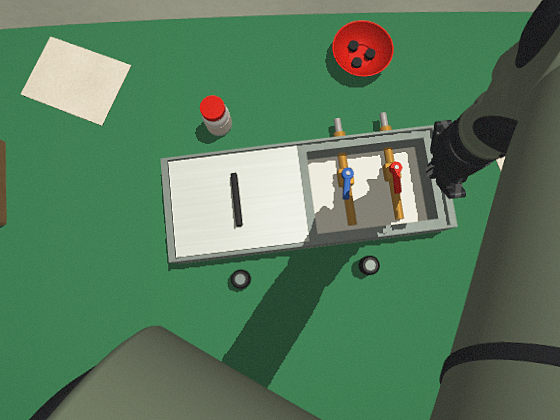

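View pics/side2.png

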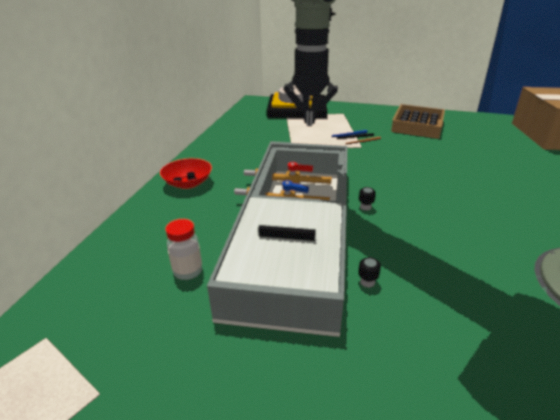

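The cover is at its stop: TCP y of 115.5 plus 17 gives about 132. The rib has moved to (236,200) and the eyepieces and jar are where they were. Next I'll measure the lever's starting angle.

```bash
python3 - <<'E'
from h import *
b=np.load('b.npy')
im=cv2.imread('pics/top2.png')
c=cv2.resize(im[140:240,320:440],None,fx=6,fy=6,interpolation=cv2.INTER_CUBIC)
for k in range(0,120,10): cv2.putText(c,str(320+k),(k*6,8),0,.35,(0,255,255))
for k in range(0,100,10): cv2.putText(c,str(140+k),(0,k*6+4),0,.35,(0,255,255))
cv2.imwrite('pics/crop2.png',c)
print(proj('top',b2w(b,[(30,-180,61),(-20,-180,61),(30,-85,61),(-20,-85,61)])))
for y in (115,132): print(y,proj('top',b2w(b,[(-50,y,95),(50,y,95)])))
E
```

```text
[[396.42441612 167.24209581]
 [400.70767321 192.41032826]
 [347.95688347 173.11528863]
 [351.78496251 198.42160116]]
115 [[248.07255041 224.59908545]
 [242.20690521 171.52786671]]
132 [[238.82214759 225.73051921]
 [233.14405193 172.65147778]]
```

View pics/crop2.png

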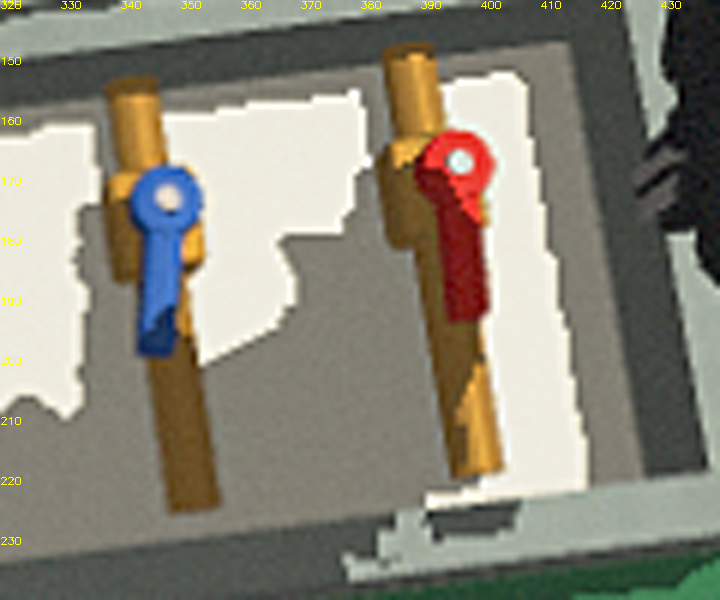

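Red pivot is at (395,167), tip at (396,193), so its angle is about 0.18. Blue's tip is at (346,198), about 0.23. Next I'll push along the arc with the tool rotating with the lever, stopping just short of the end.

```bash
cat >> h.py <<'E'
def push_pose(b,th,off,z,r=38):
    d=np.array([-np.cos(th),np.sin(th)]); t=np.array([np.sin(th),np.cos(th)])
    p=np.array([30,-180])+r*d-off*t
    return b2w(b,(p[0],p[1],z))[0],[np.pi,0,b[2]+np.pi/2-th]
E
python3 - <<'E'
from h import *
from bench import bot, imaging
b=np.load('b.npy')
def rep(): 
    s=bot.get_state();print(round(s['t'],2),loc(b,s),np.round(s['contact_force'],1),np.round(s['wrist_torque'],2))
p,o=push_pose(b,0,27,100); bot.movel(p,o,max_speed=120)
p,o=push_pose(b,0,27,50); print(bot.movel(p,o,max_speed=60,threshold=8)); rep()
for th in np.arange(.15,1.46,.13):
    p,o=push_pose(b,th,17,50); h=bot.movel(p,o,max_speed=40,threshold=12); print(round(th,2),h); rep()
    if h: break
for n in('top','side'): cv2.imwrite(f'pics/{n}3.png',imaging.capture(n))
E
```

```text
False
13.68 [  -7.7 -207.2   50.4] [ 0.1 -0.8  0.8] [-0.01  0.06 -0.05]
0.15 False
14.22 [  -9.8 -191.4   50.5] [-0.4 -0.4  0.6] [-0.1  0.   0. ]
0.28 False
14.51 [ -11.  -186.3   50.3] [-0.2 -1.4  1.6] [-0.31  0.09 -0.01]
0.41 False
14.79 [ -11.6 -180.6   50.1] [-0.3 -2.6  0.9] [-0.31  0.12  0.09]
0.54 False
15.07 [ -11.3 -175.    50. ] [-0.2 -0.8  0.8] [-0.18  0.15  0.04]
0.67 False
15.36 [ -10.4 -169.6   49.9] [-0.8 -0.4  0.4] [-0.21  0.22  0.05]
0.8 False
15.64 [  -8.8 -164.4   49.8] [-2.4  0.1  0.3] [-0.19  0.23  0.02]
0.93 False
15.93 [  -6.5 -159.5   49.8] [-1.6 -0.8 -0.1] [-0.08  0.31  0.06]
1.06 False
16.21 [  -3.6 -154.9   49.8] [-2.4 -0.6  0.7] [-0.05  0.37  0.01]
1.19 False
16.49 [-1.000e-01 -1.508e+02  4.980e+01] [-2.2  0.3  0.6] [0.03 0.4  0.02]
1.32 False
16.77 [   4.  -147.2   49.8] [-2.7  0.2 -0.3] [0.09 0.36 0.04]
1.45 False
17.06 [   8.5 -144.1   49.8] [-2.2 -0.1 -0.7] [0.12 0.38 0.04]
```

View pics/top3.png

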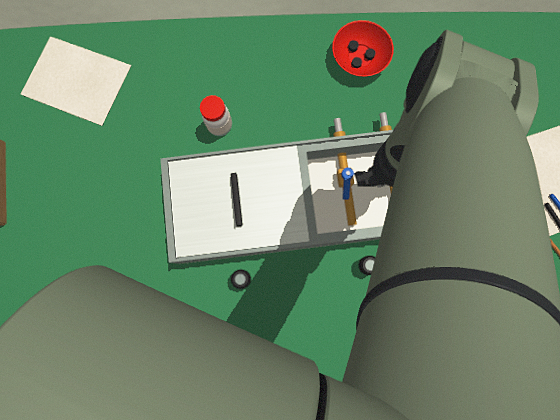

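View pics/side3.png

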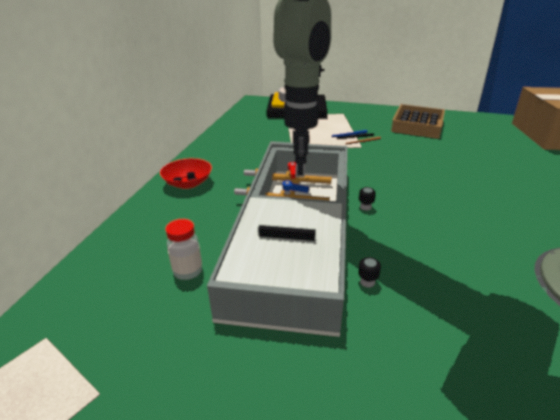

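The gripper is against the red lever and the blue lever is undisturbed. I'll finish to the hard stop, then withdraw and look.

```bash
python3 - <<'E'
from h import *
from bench import bot, imaging
b=np.load('b.npy'); W=lambda x,y,z:b2w(b,(x,y,z))[0]
def rep(): 
    s=bot.get_state();print(round(s['t'],2),loc(b,s),np.round(s['contact_force'],1))
p,o=push_pose(b,1.57,17,50)
h=bot.movel(p,o,max_speed=20,threshold=10); print(h); rep()
if not h: 
    print(bot.movel(W(22,-142,50),max_speed=15,threshold=10)); rep()
x,y,z=loc(b,bot.get_state())
bot.movel(W(x-12,y,50),max_speed=60)
bot.movel(W(x-12,y,160),max_speed=120)
bot.movel(W(-100,-330,200),max_speed=200); rep()
for n in('top','side'): cv2.imwrite(f'pics/{n}4.png',imaging.capture(n))
im=cv2.imread('pics/top4.png')
cv2.imwrite('pics/crop4.png',cv2.resize(im[140:240,320:440],None,fx=6,fy=6,interpolation=cv2.INTER_CUBIC))
print(proj('top',b2w(b,[(30,-180,61),(30,-130,61)])))
E
```

```text
False
17.56 [  12.8 -141.9   49.9] [-2.3  0.8 -1. ]
True
17.94 [  14.  -141.3   49.1] [ 1.   0.3 -0.4]
20.57 [ -99.7 -328.9  199.6] [0.1 0.5 0.3]
[[396.42441612 167.24209581]
 [370.97427549 170.32074125]]
```

View pics/crop4.png

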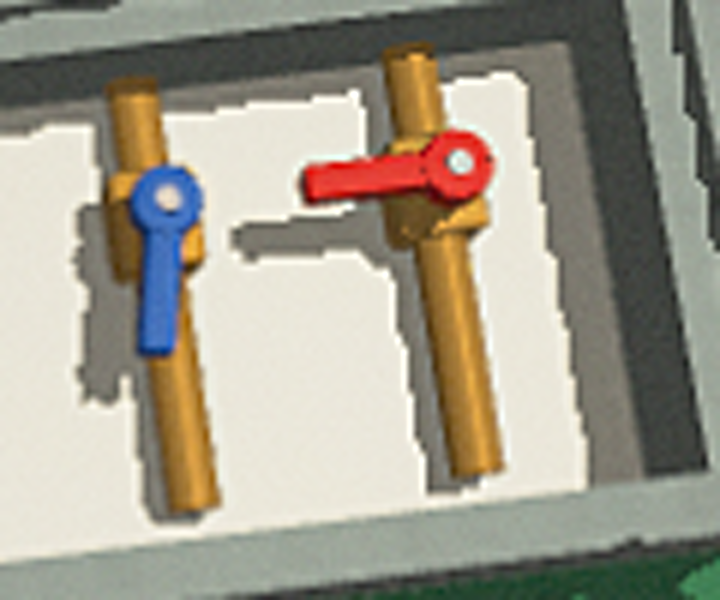

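View pics/top4.png

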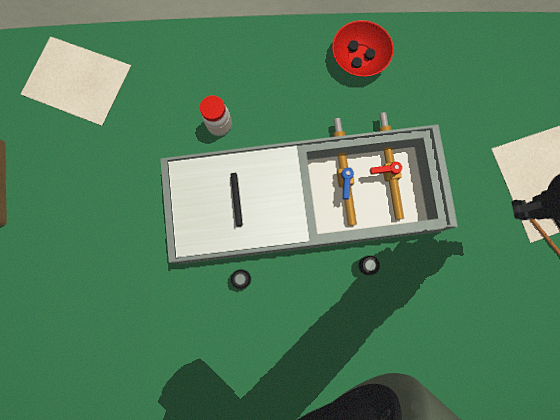

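The red tip is at (370.5,170.6), against (371.0,170.3) predicted for fully shut. The blue tip is still at (346,198), and the rib, eyepieces and jar have not moved.

```bash
python3 -c "
from bench import bot
bot.sign_off(); print(bot.get_state()['t'])"
```

```text
the job is handed in; nothing more can be done
the job is handed in; nothing more can be done
```

The cover is slid fully aside, the red valve is shut, and I've handed the job in; `sign_off` gives no verdict. It took about 21 s of the 56 s allowed.

- **Cover:** I pushed it by its rib until it met the end stop. It rests at box y of about +132 mm, so the well is fully open.
- **Red handle:** I pushed it clockwise from about 0.18 rad until the hard stop was felt (a force change of over 10 N), then backed the arm off. In the last picture its tip is within about 1 pixel of where the fully shut position should appear.
- **Everything else:** In the last top picture the blue handle, both eyepieces and the jar are where they started, and the cover has stayed aside. The arm is clear of everything.

No check failed or disagreed with another. The last side-camera picture was saved but I did not look at it.

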